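Close four lamp bodies with their covers

ROBOT

A 6-joint arm with a two-finger parallel gripper is mounted at the origin on the work surface. World frame = base frame: x ahead of the robot, y to its left, z up, the work surface at z = 0. Lengths are in m, angles in rad, forces in N, time in s.
With the tool pointing down it reaches from about 0.325 to 0.775 m from the base axis. Payload 9.3 kg.
Tool frame: the origin (TCP) lies on the centre line of the jaws, within the pads' length; the fingertips stand 8 mm ahead of it and the grasp point (between the pads) lies 11 mm behind it; z points along the fingers, y is the direction in which the jaws open and shut (so a half turn about z gives the same grasp; the last joint's range is limited). The gripper opens to 85 mm and grips with 20 to 120 N. Pads are 22 mm wide; open, the fingers measure 114 mm over their backs; the gripper's body (76 mm by 85 mm) begins 54 mm behind the grasp point. The pads swing forward as they close: fully open they stand 13 mm farther back than shut.
Start: joints at [-0.153, 0.259, 0.021, 1.334, 0, 1.418], TCP at [0.55, -0, 0.21] pointing down, gripper open.
Joint ranges: [-3.04, 3.04], [-0.91, 1.82], [-1.04, 1.36], [-1.92, 1.95], [-1.52, 1.45], [-3.14, 3.14]. Speed limits (rad/s): [2.22, 2.22, 2.79, 3.14, 3.14, 3.14].

INTERFACE

Orientations are given as a unit quaternion [w, x, y, z].
In Python, from plant import env gives the robot as it stands. The module is installed in compiled form; this text tells all that it offers.
- The arm moves only by the tool drive_tool, never from a script. Its argument "commands" is a list of rows, each an object of numbers: "tx", "ty", "tz": the shift along the tool's x, y, z in units of 0.2 m (1.0 is 0.2 m); "ax", "ay", "az": the turn, a rotation vector about the tool's x, y, z in units of 90 degrees (1.0 is 90 degrees). A call has 1 to 12 rows; each row shifts and turns the commanded pose from where the row before left it, along the tool's axes as they then stand; what a row does not reach is not made up. A row lasts 1/8 s, in which the tool goes at most 62.5 mm and 10.7 degrees, less where a joint would pass 70% of its speed; a pose out of reach is approached as far as the arm can. A call with a number of a shift or a turn outside -1 to 1 is refused whole. A call with a gripper value outside its range is refused whole. "claw" is the opening, from 0 (shut) to 1 (fully open), set as the call begins (left out, the last holds). The fingers move at their own pace and stop on an object; "squeeze" is the grip in N (left out, the last holds). Time passes only in rows, so rows that do not move let the fingers close. It gives the time, the measured TCP pose, the force and the opening at its end, in the units of the state.
- env.get_state(): the state, without advancing time (a new reading comes with each control period).
- env.capture(name): name is "scene" or "side" or "wrist"; returns a dict with "image" (400x640x3 uint8, red, green, blue), "range_z" (400x640 float32, m along the optical axis (not along the pixel's ray), 0 where there is no reading), "fov_y" (degrees; the focal length in pixels is half the picture's height over the tangent of half this angle, whatever the lens; pixels are square), "cx", "cy" (the principal point, pixels), "pose" (4x4, takes a point from camera to world coordinates); the wrist camera has in their place "mount" (4x4, takes a point from camera to tool coordinates, whose origin is the TCP and whose axes are the flange's). Camera axes: x right, y down, z forward; pixel columns grow to the right and rows downward; lengths in m; the calibration is good to about 2 mm. A picture is of the moment at which its call begins: read the wrist's pose just before it.
- env.finish_job(): hands the job in, once; it reports no verdict.
The state is a dict: "clock": time; "joint_positions": joint angles; "dq": joint speeds; "joint_torque": joint torques, N m; "ee_pos": TCP position; "tcp_rot": TCP orientation; "contact_force": force on the tool from outside, world axes, zero at the start; "torque": the same for the moment, N m; "grip_width": finger opening in m.
Only numpy, scipy, OpenCV 4.12 (cv2) and the standard library are available. Lean on these libraries where they do the work, as an engineer would, in place of code of your own. Each camera call takes 0.05 s, during which the arm holds its last target. There are 200 camera calls.

TASK

Four open lamp bodies stand fixed on the headlamp repair bench, with their four black covers scattered among them. Close every lamp body with the cover of its own shape and size (large round, small round, square, oblong), plug down in the mouth and flange flat on the rim, and let go. Leave the loose seal ring and the small metal driver block where they lie.

Things in the scene. Friction and masses are not known exactly. Their poses are not given: they have to be found in the camera images.
- cap_large_grip (a point): The large round black plastic cover: a plug 10 mm deep below, a flange 5 mm thick (flange 86 mm in diameter, plug 62 mm), and on top an upright grip bar 40 mm long along x, 12 mm wide (y), 22 mm high. Loose; at the start it stands on the bench on its plug, z up. This point is the centre of the grip bar: 26 mm above the underside of the plug, 11 mm above the flange's top face, 16 mm above the flange's under face.
- cap_small_grip (a point): The small round black plastic cover: a plug 10 mm deep below, a flange 5 mm thick (flange 58 mm in diameter, plug 34 mm), and on top an upright grip bar 40 mm long along x, 12 mm wide (y), 22 mm high. Loose; at the start it stands on the bench on its plug, z up. This point is the centre of the grip bar: 26 mm above the underside of the plug, 11 mm above the flange's top face, 16 mm above the flange's under face.
- cap_square_grip (a point): The square black plastic cover: a plug 10 mm deep below, a flange 5 mm thick (flange 66 x 66 mm, plug 42 x 42 mm), and on top an upright grip bar 40 mm long along x, 12 mm wide (y), 22 mm high. Loose; at the start it stands on the bench on its plug, z up. This point is the centre of the grip bar: 26 mm above the underside of the plug, 11 mm above the flange's top face, 16 mm above the flange's under face.
- cap_oblong_grip (a point): The oblong (rectangular) black plastic cover: a plug 10 mm deep below, a flange 5 mm thick (flange 94 x 54 mm, plug 70 x 30 mm, long side along its x), and on top an upright grip bar 40 mm long along x, 12 mm wide (y), 22 mm high. Loose; at the start it stands on the bench on its plug, z up. This point is the centre of the grip bar: 26 mm above the underside of the plug, 11 mm above the flange's top face, 16 mm above the flange's under face.
- lamp_large_mouth (a point): The large round bare-metal lamp body, an open pot 36 mm high, fixed to the bench (mouth 72 mm in diameter, outside 82 mm; inside more than 29 mm deep). Two small bolt ears at its foot, along its x, are decoration. This point is the centre of the mouth, level with the rim, 36 mm above the bench; z up. With the cover seated, flange on the rim, the centre of the grip bar is 16 mm above this point; the plug has 5 mm of play all round.
- lamp_small_mouth (a point): The small round bare-metal lamp body, an open pot 36 mm high, fixed to the bench (mouth 44 mm in diameter, outside 54 mm; inside more than 29 mm deep). Two small bolt ears at its foot, along its x, are decoration. This point is the centre of the mouth, level with the rim, 36 mm above the bench; z up. With the cover seated, flange on the rim, the centre of the grip bar is 16 mm above this point; the plug has 5 mm of play all round.
- lamp_square_mouth (a point): The square bare-metal lamp body, an open pot 36 mm high, fixed to the bench (mouth 52 x 52 mm, outside 62 x 62 mm, sides along its x and y; inside more than 29 mm deep). Two small bolt ears at its foot, along its x, are decoration. This point is the centre of the mouth, level with the rim, 36 mm above the bench; z up. With the cover seated, flange on the rim, the centre of the grip bar is 16 mm above this point; the plug has 5 mm of play all round.
- lamp_oblong_mouth (a point): The oblong (rectangular) bare-metal lamp body, an open pot 36 mm high, fixed to the bench (mouth 80 x 40 mm, outside 90 x 50 mm, long side along its x; inside more than 29 mm deep). Two small bolt ears at its foot, along its x, are decoration. This point is the centre of the mouth, level with the rim, 36 mm above the bench; z up. With the cover seated, flange on the rim, the centre of the grip bar is 16 mm above this point; the plug has 5 mm of play all round.
- seal: A loose black rubber seal ring, 48 mm outside, 34 mm inside, 8 mm high, lying on the bench among the parts; to be left alone. Origin at the centre of its underside.
- ballast: A loose flat metal driver block 44 x 32 x 12 mm with a small black plug on top (18 mm high in all), lying among the parts; to be left alone. Origin at the centre of its underside, long side along x.
There are look-alikes about, which are no part of the job. Leave any blue or turquoise look-alike of the part that bears cap_oblong_grip alone. What is shaped like the part that bears lamp_square_mouth but brown is not meant.

How it is judged:
At the end, for the whole second after the job is handed in: Each cover is on its own lamp body: bar centre within 10 mm of the mouth centre seen from above and 12 to 20 mm above the rim, level within 0.1 rad, the square and oblong ones turned to fit their mouths within 0.3 rad, all released and at rest (horizontal distance between cap_large_grip and lamp_large_mouth below 0.01 m and z of cap_large_grip in the frame of lamp_large_mouth between 0.012 and 0.02 m and angle between each of cap_large_grip, cap_small_grip, cap_square_grip, cap_oblong_grip's own z axis and vertical below 0.1 rad and linear speed of each of cap_large, cap_small, cap_square, cap_oblong below 0.02 m/s and horizontal distance between cap_small_grip and lamp_small_mouth below 0.01 m and z of cap_small_grip in the frame of lamp_small_mouth between 0.012 and 0.02 m and horizontal distance between cap_square_grip and lamp_square_mouth below 0.01 m and z of cap_square_grip in the frame of lamp_square_mouth between 0.012 and 0.02 m and (angle between the x axis of cap_square_grip and the x axis of lamp_square_mouth, either way round below 0.3 rad or angle between the x axis of cap_square_grip and the y axis of lamp_square_mouth, either way round below 0.3 rad) and horizontal distance between cap_oblong_grip and lamp_oblong_mouth below 0.01 m and z of cap_oblong_grip in the frame of lamp_oblong_mouth between 0.012 and 0.02 m and angle between the x axis of cap_oblong_grip and the x axis of lamp_oblong_mouth, either way round below 0.3 rad); the robot touches nothing.
It fails at once if the seal ring is shifted by more than 25 mm (distance of seal from where it was at the start of the episode above 0.025 m).
It fails at once if the driver block is shifted by more than 25 mm (distance of ballast from where it was at the start of the episode above 0.025 m).
It also fails if it takes over 115 s, if anything falls off the work surface, if the arm or the gripper's body presses on something with over 40 N, if the wrist force passes 120 N, or if a joint passes its speed limit or range.

## Working session

There is one attempt and no reset: what is moved stays moved. The work goes in short steps, Python scripts to look and compute and a tool call to move; the robot and the scene stay as the last step left them, time stands still between calls to the robot, and variables do not carry over. Pictures are saved under pics/ and viewed, on a budget of 14 in all, crops included, one or two more only if the job needs it, and the job is handed in when it is done.

Besides the shell and the picture viewer there is one more tool, called by a JSON object that holds its "fn" and its "kwargs". drive_tool: Moves the arm, as the interface text tells. Its arguments: {"type":"object","properties":{"commands":{"type":"array"},"claw":{"type":"number"},"squeeze":{"type":"number"}},"required":["commands"]}

```bash
mkdir -p pics; ls
python3 - <<'E'
from plant import env
import cv2,numpy as np,pickle
s=env.get_state();print({k:np.round(v,3).tolist() for k,v in s.items()})
for n in("scene","side","wrist"):
    c=env.capture(n);pickle.dump(c,open(n+".pkl","wb"));cv2.imwrite(f"pics/{n}0.png",c["image"][...,::-1])
    print(n,c["fov_y"],c["cx"],c["cy"],np.round(c.get("pose",c.get("mount")),3).tolist())
E
```

```text
pics
{'clock': 0.0, 'joint_positions': [-0.153, 0.259, 0.021, 1.334, 0.0, 1.418], 'dq': [0.001, -0.001, -0.002, -0.002, -0.001, 0.001], 'joint_torque': [-0.0, -55.564, 34.454, 0.013, -0.0, 0.0], 'ee_pos': [0.55, 0.0, 0.209], 'tcp_rot': [-0.001, 0.707, 0.707, -0.0], 'contact_force': [0.322, -0.202, -0.4], 'torque': [-0.007, 0.013, -0.02], 'grip_width': 0.085}
scene 50.130361642222056 315.28815389091443 197.49585328686513 [[0.089, 0.813, -0.575, 1.285], [0.996, -0.068, 0.058, -0.115], [0.008, -0.578, -0.816, 1.073], [0.0, 0.0, 0.0, 1.0]]
side 56.62587739377848 316.0857604035762 201.54923050620627 [[-0.953, -0.14, 0.271, 0.306], [-0.304, 0.496, -0.813, 0.753], [-0.021, -0.857, -0.515, 0.582], [0.0, 0.0, 0.0, 1.0]]
wrist 59.30966701975626 321.53503515408073 191.27033540784925 [[0.002, -0.966, -0.259, 0.066], [1.0, 0.002, 0.0, -0.0], [0.0, -0.259, 0.966, -0.165], [0.0, 0.0, 0.0, 1.0]]
```

View pics/scene0.png

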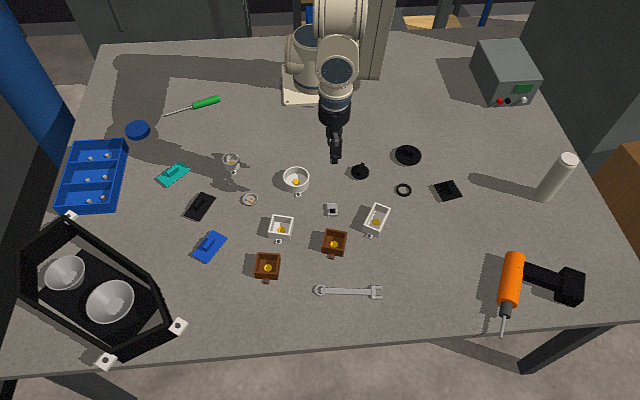

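View pics/side0.png

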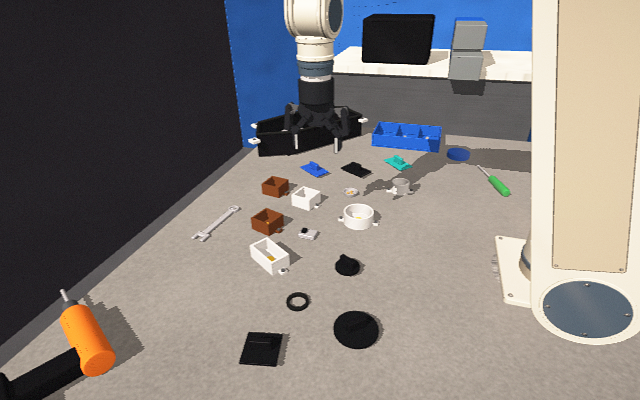

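The scene shows the covers: large round at (407,155), small round at (360,171), square at (448,190) and oblong black at (200,206). The turquoise one at (172,174) and blue one at (210,247) are look-alikes. The lamps are large at (296,180), small at (231,160), square white at (281,229) and oblong at (376,220). The brown boxes at (334,243) and (267,266) are look-alikes. The seal is at (404,190) and the driver block at (332,209).

```bash
cat > h.py <<'E'
import numpy as np,cv2
def f(c): return 200/np.tan(np.radians(c["fov_y"]/2))
def cloud(c,P=None):
    P=c["pose"] if P is None else P
    z=c["range_z"];v,u=np.mgrid[:400,:640]
    p=np.stack([(u-c["cx"])*z/f(c),(v-c["cy"])*z/f(c),z],-1)@P[:3,:3].T+P[:3,3]
    p[z==0]=np.nan
    return p
def rect(xy):
    (x,y),(w,h),a=cv2.minAreaRect((xy*1000).astype(np.float32))
    if w<h:w,h,a=h,w,a+90
    return np.round([x,y,w,h,(a+90)%180-90],1)
E
python3 - <<'E'
from h import *;import pickle
S={"capL":(407,155),"capS":(360,171),"capQ":(448,190),"capO":(200,206),"lampL":(296,180),"lampS":(231,160),"lampQ":(281,229),"lampO":(376,220),"seal":(404,190),"bal":(332,209)}
c=pickle.load(open("scene.pkl","rb"));d=pickle.load(open("side.pkl","rb"))
p=cloud(c);q=cloud(d)
def report(tag,p,c,cx,cy,r=.07):
    m=(np.hypot(p[...,0]-cx,p[...,1]-cy)<r)
    br=c["image"].astype(int).mean(-1)
    for lo,hi in((.005,.022),(.026,.045)):
        k=m&(p[...,2]>lo)&(p[...,2]<hi)
        if k.sum()<8: print(tag,lo,k.sum());continue
        n,l=cv2.connectedComponents(k.astype(np.uint8))
        b=max(range(1,n),key=lambda i:(l==i).sum());k=l==b
        print(tag,lo,k.sum(),"z",np.round(np.median(p[k][:,2])*1000,1),"rect",rect(p[k][:,:2]),"mean",np.round(p[k][:,:2].mean(0)*1000),"col",c["image"][k].mean(0).round())
for n,(u,v) in S.items():
    ctr=np.nanmedian(p[v-2:v+3,u-2:u+3].reshape(-1,3),0);print("==",n,ctr.round(3))
    report("scene",p,c,*ctr[:2],.065 if n!="capS" else .045);report("side ",q,d,*ctr[:2],.065 if n!="capS" else .045)
E
```

```text
== capL [0.396 0.273 0.017]
scene 0.005 369 z 14.5 rect [391.3 279.7  87.3  85.2 -63.8] mean [396. 277.] col [22. 21. 23.]
scene 0.026 60 z 34.8 rect [394.1 277.8  39.4  16.   42.1] mean [395. 278.] col [17. 16. 18.]
side  0.005 1176 z 14.5 rect [390.2 278.6  86.6  83.6 -74.7] mean [389. 284.] col [26. 26. 27.]
side  0.026 177 z 35.4 rect [391.3 279.3  38.8  14.4  41.5] mean [391. 281.] col [24. 23. 24.]
== capS [0.46  0.107 0.033]
scene 0.005 173 z 14.5 rect [448.6 110.   56.7  56.6  15.4] mean [453. 109.] col [21. 20. 21.]
scene 0.026 51 z 36.6 rect [450.2 110.2  42.   12.1 -27.9] mean [452. 110.] col [23. 22. 23.]
side  0.005 263 z 14.8 rect [446.1 112.5  56.8  53.5  30.8] mean [447. 120.] col [27. 27. 28.]
side  0.026 111 z 35.4 rect [447.6 111.9  41.4  13.8 -26.8] mean [447. 114.] col [30. 28. 29.]
== capQ [0.552 0.366 0.024]
scene 0.005 311 z 14.3 rect [544.7 370.1  67.4  66.4 -77.4] mean [549. 368.] col [21. 20. 22.]
scene 0.026 63 z 35.1 rect [545.3 369.6  40.5  13.7   8.9] mean [547. 369.] col [17. 16. 18.]
side  0.005 960 z 14.6 rect [543.5 369.8  68.   66.1 -77.9] mean [54
[... 2124 characters left out ...]
 11.8 rect [633.3 151.4 106.5  44.   -3.3] mean [617. 154.] col [214. 207. 200.]
side  0.026 379 z 34.0 rect [633.3 130.8  94.9  51.9 -31.3] mean [631. 133.] col [233. 226. 219.]
== seal [ 0.524  0.24  -0.001]
scene 0.005 71 z 7.6 rect [ 5.250e+02  2.386e+02  4.930e+01  4.250e+01 -3.000e-01] mean [526. 237.] col [31. 30. 29.]
scene 0.026 0
side  0.005 167 z 7.2 rect [524.1 236.6  48.4  44.3 -71. ] mean [523. 238.] col [39. 37. 35.]
side  0.026 0
== bal [0.587 0.006 0.017]
scene 0.005 143 z 11.9 rect [581.7   6.8  46.2  30.4  -6.6] mean [583.   7.] col [125. 121. 119.]
scene 0.026 0
side  0.005 153 z 11.6 rect [579.2   6.8  44.2  34.7  -3.3] mean [577.  11.] col [169. 161. 159.]
side  0.026 0
```

View pics/wrist0.png

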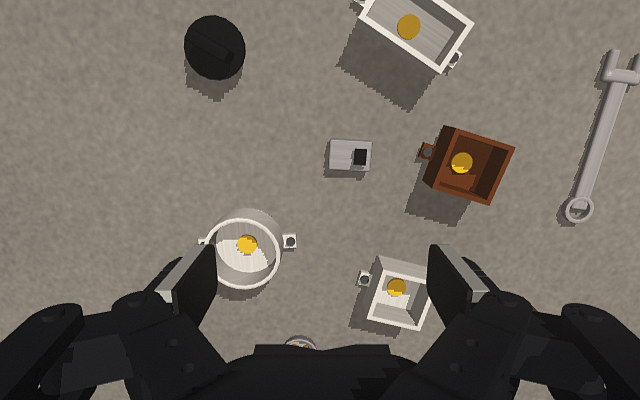

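```bash
cat > plan.py <<'E'
import sys,numpy as np
from plant import env
from scipy.spatial.transform import Rotation as Ro
def show():
    s=env.get_state();R=Ro.from_quat(np.roll(s["tcp_rot"],-1));psi=np.degrees(np.arctan2(R.as_matrix()[1,0],R.as_matrix()[0,0]))
    print("t %.2f"%s["clock"],"pos",np.round(s["ee_pos"],4),"psi %.1f tilt %.3f q6 %.2f F"%(psi,np.arccos(-R.as_matrix()[2,2]),s["joint_positions"][5]),np.round(s["contact_force"],1),"w %.4f"%s["grip_width"])
    return s,R,psi
if __name__=="__main__":
    s,R,psi=show()
    x,y,z,t=map(float,sys.argv[1:5])
    q1,q6=s["joint_positions"][[0,5]] if isinstance(s["joint_positions"],np.ndarray) else (s["joint_positions"][0],s["joint_positions"][5])
    d=(t-psi+90)%180-90
    bq=np.arctan2(y,x)-np.arctan2(s["ee_pos"][1],s["ee_pos"][0])
    c=[k for k in(d,d-180,d+180) if abs(q6+bq-np.radians(k))<2.9]
    d=min(c,key=abs);R2=R*Ro.from_rotvec([0,0,-np.radians(d)])
    sh=R2.inv().apply(np.array([x,y,z])-s["ee_pos"])/.2
    print("az total %.3f units, rows %.1f; q6 after %.2f"%(-d/90,abs(d)/10.3,q6+bq-np.radians(d)))
    print("shift total units",sh.round(3),"rows >=",np.ceil(np.linalg.norm(sh)/.3))
E
python3 plan.py .449 .111 .1 -27.5
```

```text
t 0.15 pos [0.5498 0.     0.2095] psi 90.0 tilt 0.001 q6 1.42 F [ 0.3 -0.8  0.2] w 0.0851
az total -0.694 units, rows 6.1; q6 after 0.57
shift total units [0.703 0.26  0.548] rows >= 4.0
```

{"fn": "drive_tool", "kwargs": {"commands": [{"az": -0.099}, {"az": -0.099}, {"az": -0.099}, {"az": -0.099}, {"az": -0.099}, {"az": -0.099}, {"az": -0.1}, {"tx": 0.176, "ty": 0.065, "tz": 0.137}, {"tx": 0.176, "ty": 0.065, "tz": 0.137}, {"tx": 0.176, "ty": 0.065, "tz": 0.137}, {"tx": 0.176, "ty": 0.065, "tz": 0.137}, {}], "claw": 0.55}}

```text
invalid input
```

```bash
python3 plan.py .449 .111 .025 -27.5
python3 - <<'E'
from plant import env
import cv2,numpy as np
from h import *
from plan import show
s,R,_=show();c=env.capture("wrist");T=np.eye(4);T[:3,:3]=R.as_matrix();T[:3,3]=s["ee_pos"]
p=cloud(c,T@c["mount"]);im=c["image"]
k=(np.hypot(p[...,0]-.449,p[...,1]-.111)<.05)&(p[...,2]>.03)&(p[...,2]<.042)
print(k.sum(),rect(p[k][:,:2]),p[k][:,2].mean());cv2.imwrite("pics/w1.png",im[...,::-1])
E
```

```text
t 0.15 pos [0.5498 0.     0.2095] psi 90.0 tilt 0.001 q6 1.42 F [ 0.3 -0.8  0.2] w 0.0851
az total -0.694 units, rows 6.1; q6 after 0.57
shift total units [0.702 0.26  0.923] rows >= 4.0
t 0.15 pos [0.5498 0.     0.2095] psi 90.0 tilt 0.001 q6 1.42 F [ 0.3 -0.8  0.2] w 0.0851
662 [446.8 110.5  40.2  12.  -29.6] 0.03777017510358793
```

View pics/w1.png

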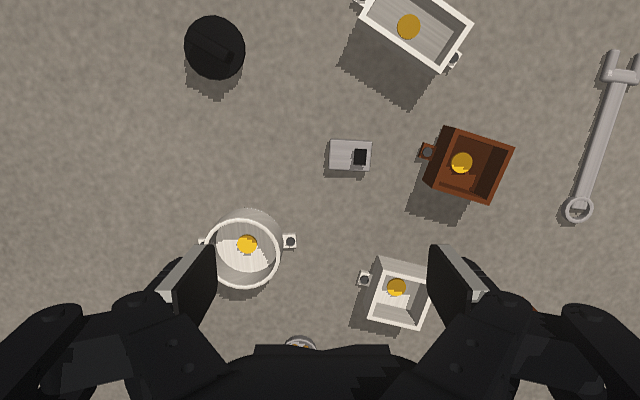

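The move was refused, probably because of the empty row, so this picture matches the start view. I'm repeating it with explicit zeros.

{"fn": "drive_tool", "kwargs": {"commands": [{"az": -0.099}, {"az": -0.099}, {"az": -0.099}, {"az": -0.099}, {"az": -0.099}, {"az": -0.099}, {"az": -0.1}, {"tx": 0.176, "ty": 0.065, "tz": 0.137}, {"tx": 0.176, "ty": 0.065, "tz": 0.137}, {"tx": 0.176, "ty": 0.065, "tz": 0.137}, {"tx": 0.176, "ty": 0.065, "tz": 0.137}, {"tz": 0}], "claw": 0.55}}

```text
invalid input
```

```bash
cat > look.py <<'E'
import sys,cv2,numpy as np
from plant import env
from h import *
from plan import show
def look(x,y,lo,hi,r,name=None):
    s,R,_=show();c=env.capture("wrist");T=np.eye(4);T[:3,:3]=R.as_matrix();T[:3,3]=s["ee_pos"]
    p=cloud(c,T@c["mount"])
    k=(np.hypot(p[...,0]-x,p[...,1]-y)<r)&(p[...,2]>lo)&(p[...,2]<hi)
    if k.sum()>10: print("n",k.sum(),"rect",rect(p[k][:,:2]),"z",p[k][:,2].mean().round(4))
    else: print("few",k.sum())
    if name: cv2.imwrite(f"pics/{name}.png",c["image"][...,::-1])
if __name__=="__main__":
    a=list(map(float,sys.argv[1:6]));look(*a,*(sys.argv[6:7]))
E
python3 look.py .449 .111 .03 .042 .03 w2;  python3 plan.py .448 .111 .025 -28
```

```text
t 0.20 pos [0.5499 0.     0.2096] psi 90.0 tilt 0.001 q6 1.42 F [0.4 0.2 0.1] w 0.0853
n 664 rect [446.6 110.7  40.4  12.  -29.6] z 0.0378
t 0.25 pos [ 0.5499 -0.      0.2097] psi 90.0 tilt 0.001 q6 1.42 F [ 0.1 -0.1 -0.5] w 0.0854
az total -0.689 units, rows 6.0; q6 after 0.58
shift total units [0.71  0.251 0.924] rows >= 4.0
```

View pics/w2.png

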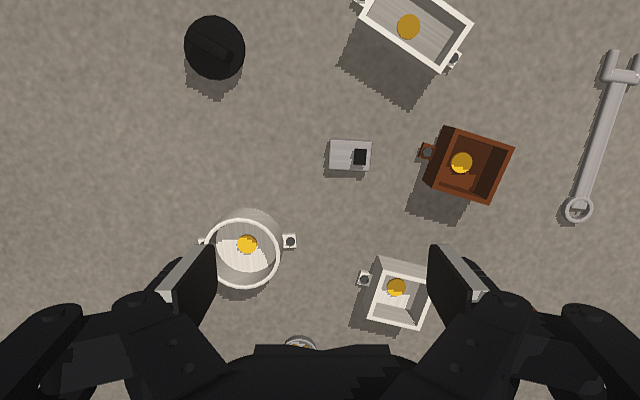

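{"fn": "drive_tool", "kwargs": {"commands": [{"tx": 0, "ty": 0, "tz": 0, "ax": 0, "ay": 0, "az": -0.099}], "claw": 0.55}}

```text
clock: 0.38
ee_pos: [0.5499, 0.0, 0.2098]
tcp_rot: [-0.0, 0.649, 0.761, -0.0]
contact_force: [0.5, -0.4, -0.3]
grip_width: 0.0694
```

Full rows work.

{"fn": "drive_tool", "kwargs": {"commands": [{"tx": 0, "ty": 0, "tz": 0, "ax": 0, "ay": 0, "az": -0.1}, {"tx": 0, "ty": 0, "tz": 0, "ax": 0, "ay": 0, "az": -0.1}, {"tx": 0, "ty": 0, "tz": 0, "ax": 0, "ay": 0, "az": -0.1}, {"tx": 0, "ty": 0, "tz": 0, "ax": 0, "ay": 0, "az": -0.1}, {"tx": 0, "ty": 0, "tz": 0, "ax": 0, "ay": 0, "az": -0.1}, {"tx": 0, "ty": 0, "tz": 0, "ax": 0, "ay": 0, "az": -0.1}, {"tx": 0.176, "ty": 0.065, "tz": 0.137, "ax": 0, "ay": 0, "az": 0}, {"tx": 0.176, "ty": 0.065, "tz": 0.137, "ax": 0, "ay": 0, "az": 0}, {"tx": 0.176, "ty": 0.065, "tz": 0.137, "ax": 0, "ay": 0, "az": 0}, {"tx": 0.176, "ty": 0.065, "tz": 0.137, "ax": 0, "ay": 0, "az": 0}, {"tx": 0, "ty": 0, "tz": 0, "ax": 0, "ay": 0, "az": 0}], "claw": 0.55}}

```text
clock: 1.75
ee_pos: [0.4454, 0.1116, 0.0989]
tcp_rot: [-0.002, 0.233, 0.972, -0.0]
contact_force: [0.1, -0.9, 1.4]
grip_width: 0.0467
```

```bash
python3 look.py .449 .111 .03 .042 .03 w3;  python3 plan.py .448 .111 .025 -28
```

```text
t 1.75 pos [0.4454 0.1116 0.0989] psi 153.1 tilt 0.004 q6 0.53 F [ 0.1 -0.9  1.4] w 0.0467
n 1025 rect [446.7 110.9  40.3  12.  -29.6] z 0.0376
t 1.80 pos [0.4474 0.111  0.1001] psi 153.0 tilt 0.001 q6 0.53 F [0.8 0.  0.7] w 0.0473
az total 0.011 units, rows 0.1; q6 after 0.55
shift total units [-0.003  0.002  0.376] rows >= 2.0
```

View pics/w3.png

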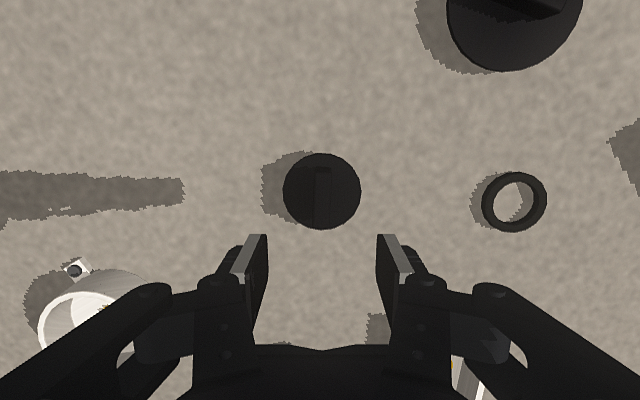

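The bar is at (322,183), centred between the pads. I'm going down.

{"fn": "drive_tool", "kwargs": {"commands": [{"tx": 0, "ty": 0, "tz": 0.1, "ax": 0, "ay": 0, "az": 0.03}, {"tx": 0, "ty": 0, "tz": 0.1, "ax": 0, "ay": 0, "az": 0}, {"tx": 0, "ty": 0, "tz": 0.1, "ax": 0, "ay": 0, "az": 0}, {"tx": 0, "ty": 0, "tz": 0.07, "ax": 0, "ay": 0, "az": 0}, {"tx": 0, "ty": 0, "tz": 0, "ax": 0, "ay": 0, "az": 0}]}}

```text
clock: 2.42
ee_pos: [0.4485, 0.11, 0.026]
tcp_rot: [-0.0, 0.257, 0.966, -0.0]
contact_force: [0.2, 0.4, 0.6]
grip_width: 0.0468
```

{"fn": "drive_tool", "kwargs": {"commands": [{"tx": 0, "ty": 0, "tz": 0, "ax": 0, "ay": 0, "az": 0}, {"tx": 0, "ty": 0, "tz": 0, "ax": 0, "ay": 0, "az": 0}, {"tx": 0, "ty": 0, "tz": 0, "ax": 0, "ay": 0, "az": 0}, {"tx": 0, "ty": 0, "tz": 0, "ax": 0, "ay": 0, "az": 0}, {"tx": 0, "ty": 0, "tz": 0, "ax": 0, "ay": 0, "az": 0}, {"tx": 0, "ty": 0, "tz": 0, "ax": 0, "ay": 0, "az": 0}], "claw": 0, "squeeze": 50}}

```text
clock: 3.18
ee_pos: [0.4483, 0.1104, 0.0264]
tcp_rot: [-0.0, 0.257, 0.966, 0.0]
contact_force: [0.7, 0.0, -1.0]
grip_width: -0.0001
```

{"fn": "drive_tool", "kwargs": {"commands": [{"tx": 0, "ty": 0, "tz": -0.1, "ax": 0, "ay": 0, "az": 0}, {"tx": 0, "ty": 0, "tz": -0.2, "ax": 0, "ay": 0, "az": 0}, {"tx": 0, "ty": 0, "tz": -0.2, "ax": 0, "ay": 0, "az": 0}, {"tx": 0, "ty": 0, "tz": -0.2, "ax": 0, "ay": 0, "az": 0}, {"tx": 0, "ty": 0, "tz": 0, "ax": 0, "ay": 0, "az": 0}]}}

```text
clock: 3.8
ee_pos: [0.4498, 0.1105, 0.1691]
tcp_rot: [0.002, 0.257, 0.966, 0.001]
contact_force: [-0.9, 0.6, -0.9]
grip_width: -0.0002
```

```bash
python3 plan.py .378 -.296 .1 150
```

```text
t 3.80 pos [0.4498 0.1105 0.1691] psi 150.2 tilt 0.005 q6 0.58 F [-0.9  0.6 -0.9] w -0.0002
az total 0.002 units, rows 0.0; q6 after -0.32
shift total units [-0.704 -1.941  0.343] rows >= 7.0
```

The gripper shut on nothing, so I need to look.

```bash
python3 look.py .449 .111 .03 .042 .05 w4
```

```text
t 3.80 pos [0.4498 0.1105 0.1691] psi 150.2 tilt 0.005 q6 0.58 F [-0.9  0.6 -0.9] w -0.0002
n 633 rect [446.3 111.2  39.4  11.4 -29.5] z 0.0377
```

View pics/w4.png

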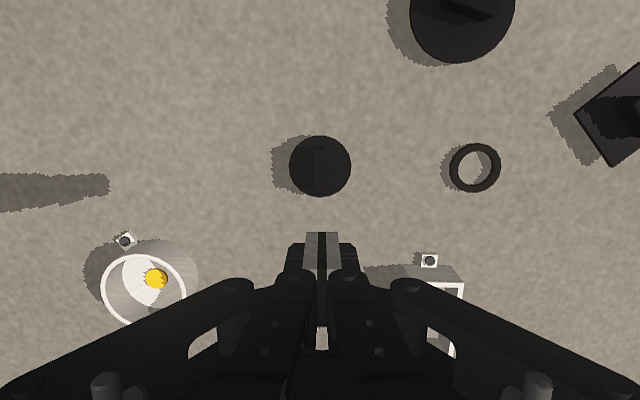

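Run:
```python
from plant import env
from h import *
c=env.capture("wrist");p=cloud(c,c["mount"])
for u,v in((312,234),(312,240),(333,236),(312,260),(312,300),(312,315),(333,300),(320,170)):
    print(u,v,np.round(p[v,u]*1000,1),c["range_z"][v,u])
print(np.round(c["mount"],4))
```

```text
312 234 [ 10.8  -4.  -28.5] 0.14603584
312 240 [ 11.   -3.8 -35.3] 0.13950108
333 236 [ 11.2   4.7 -31.5] 0.14307317
312 260 [ 11.2  -3.3 -53.3] 0.122048065
312 300 [  9.8  -2.8 -76.1] 0.10041599
312 315 [  1.   -3.  -70.4] 0.10818215
333 300 [ 12.3   3.1 -80. ] 0.095937
320 170 [  5.7  -1.1 129.3] 0.2998651
[[ 1.500e-03 -9.658e-01 -2.593e-01  6.590e-02]
 [ 1.000e+00  1.100e-03  1.800e-03 -3.000e-04]
 [-1.400e-03 -2.593e-01  9.658e-01 -1.650e-01]
 [ 0.000e+00  0.000e+00  0.000e+00  1.000e+00]]
```

Run:
```python
from plant import env
from h import *
s=env.get_state();x,y,z=s["ee_pos"];print(s["ee_pos"])
for n in("scene","side"):
    c=env.capture(n);p=cloud(c)
    k=(np.hypot(p[...,0]-x,p[...,1]-y)<.03)&(p[...,2]>.06)
    q=p[k];print(n,k.sum(),"low z",np.sort(q[:,2])[:25:3].round(4),q[np.argmin(q[:,2])].round(3))
c=env.capture("wrist");p=cloud(c,c["mount"]);print([np.round(p[v,312]*1000,1).tolist() for v in range(228,238)])
```

```text
[0.4482452  0.11040732 0.16620185]
scene 445 low z [0.1869 0.1933 0.1945 0.1961 0.1968 0.1982 0.1994 0.201  0.202 ] [0.456 0.114 0.187]
side 1203 low z [0.1867 0.1883 0.1891 0.1908 0.1913 0.1927 0.194  0.1945 0.1949] [0.447 0.117 0.187]
[[-60.5, -9.1, 164.4], [-61.5, -9.1, 164.2], [-62.5, -9.1, 163.9], [-63.7, -9.1, 164.2], [11.2, -4.0, -27.1], [10.8, -4.0, -27.2], [10.8, -4.0, -28.5], [11.2, -3.9, -30.5], [11.3, -3.9, -31.9], [11.0, -3.9, -32.0]]
```

All three cameras put the shut fingertips 21 to 27 mm behind the reported TCP, not 8 mm ahead as the text says. That explains the miss: the jaws shut above the bar. I'll work with that measured offset, so the grasp is at TCP z of about -4 mm.

{"fn": "drive_tool", "kwargs": {"commands": [{"tx": 0, "ty": 0, "tz": 0, "ax": 0, "ay": 0, "az": 0}, {"tx": 0, "ty": 0, "tz": 0.1, "ax": 0, "ay": 0, "az": 0}, {"tx": 0, "ty": 0, "tz": 0.15, "ax": 0, "ay": 0, "az": 0}, {"tx": 0, "ty": 0, "tz": 0.15, "ax": 0, "ay": 0, "az": 0}, {"tx": 0, "ty": 0, "tz": 0.15, "ax": 0, "ay": 0, "az": 0}, {"tx": 0, "ty": 0, "tz": 0.1, "ax": 0, "ay": 0, "az": 0}, {"tx": 0, "ty": 0, "tz": 0.1, "ax": 0, "ay": 0, "az": 0}, {"tx": 0, "ty": 0, "tz": 0.06, "ax": 0, "ay": 0, "az": 0}, {"tx": 0, "ty": 0, "tz": 0.04, "ax": 0, "ay": 0, "az": 0}, {"tx": 0, "ty": 0, "tz": 0, "ax": 0, "ay": 0, "az": 0}], "claw": 0.55}}

```text
clock: 5.3
ee_pos: [0.4482, 0.1104, -0.0039]
tcp_rot: [-0.0, 0.257, 0.966, -0.0]
contact_force: [0.5, -0.2, 0.1]
grip_width: 0.0471
```

{"fn": "drive_tool", "kwargs": {"commands": [{"tx": 0, "ty": 0, "tz": 0, "ax": 0, "ay": 0, "az": 0}, {"tx": 0, "ty": 0, "tz": 0, "ax": 0, "ay": 0, "az": 0}, {"tx": 0, "ty": 0, "tz": 0, "ax": 0, "ay": 0, "az": 0}, {"tx": 0, "ty": 0, "tz": 0, "ax": 0, "ay": 0, "az": 0}, {"tx": 0, "ty": 0, "tz": 0, "ax": 0, "ay": 0, "az": 0}, {"tx": 0, "ty": 0, "tz": 0, "ax": 0, "ay": 0, "az": 0}], "claw": 0, "squeeze": 50}}

```text
clock: 6.05
ee_pos: [0.4487, 0.1104, -0.003]
tcp_rot: [0.001, 0.257, 0.966, 0.0]
contact_force: [-0.9, 0.4, 6.6]
grip_width: 0.0106
```

{"fn": "drive_tool", "kwargs": {"commands": [{"tx": 0, "ty": 0, "tz": -0.1, "ax": 0, "ay": 0, "az": 0}, {"tx": 0, "ty": 0, "tz": -0.2, "ax": 0, "ay": 0, "az": 0}, {"tx": 0, "ty": 0, "tz": -0.2, "ax": 0, "ay": 0, "az": 0}, {"tx": 0, "ty": 0, "tz": -0.05, "ax": 0, "ay": 0, "az": 0}, {"tx": 0, "ty": 0, "tz": 0, "ax": 0, "ay": 0, "az": 0}]}}

```text
clock: 6.68
ee_pos: [0.4485, 0.1104, 0.1065]
tcp_rot: [0.0, 0.257, 0.966, 0.0]
contact_force: [0.1, -0.4, -1.0]
grip_width: 0.0107
```

```bash
python3 plan.py .378 -.296 .105 150
```

```text
t 6.67 pos [0.4485 0.1104 0.1065] psi 150.2 tilt 0.001 q6 0.58 F [ 0.1 -0.4 -1. ] w 0.0107
az total 0.002 units, rows 0.0; q6 after -0.32
shift total units [-0.711 -1.936  0.007] rows >= 7.0
```

{"fn": "drive_tool", "kwargs": {"commands": [{"tx": -0.0711, "ty": -0.1936, "tz": 0, "ax": 0, "ay": 0, "az": 0}, {"tx": -0.0711, "ty": -0.1936, "tz": 0, "ax": 0, "ay": 0, "az": 0}, {"tx": -0.0711, "ty": -0.1936, "tz": 0, "ax": 0, "ay": 0, "az": 0}, {"tx": -0.0711, "ty": -0.1936, "tz": 0, "ax": 0, "ay": 0, "az": 0}, {"tx": -0.0711, "ty": -0.1936, "tz": 0, "ax": 0, "ay": 0, "az": 0}, {"tx": -0.0711, "ty": -0.1936, "tz": 0, "ax": 0, "ay": 0, "az": 0}, {"tx": -0.0711, "ty": -0.1936, "tz": 0, "ax": 0, "ay": 0, "az": 0}, {"tx": -0.0711, "ty": -0.1936, "tz": 0, "ax": 0, "ay": 0, "az": 0}, {"tx": -0.0711, "ty": -0.1936, "tz": 0, "ax": 0, "ay": 0, "az": 0}, {"tx": -0.0711, "ty": -0.1936, "tz": 0, "ax": 0, "ay": 0, "az": 0}, {"tx": 0, "ty": 0, "tz": 0, "ax": 0, "ay": 0, "az": 0}, {"tx": 0, "ty": 0, "tz": 0, "ax": 0, "ay": 0, "az": 0}]}}

```text
clock: 8.18
ee_pos: [0.3787, -0.2954, 0.1051]
tcp_rot: [-0.001, 0.257, 0.966, 0.001]
contact_force: [-1.1, 0.9, -0.8]
grip_width: 0.0105
```

```bash
python3 look.py .378 -.296 .033 .042 .035 w5
python3 - <<'E'
from plant import env
from h import *
s=env.get_state();x,y,z=s["ee_pos"]
for n in("scene","side"):
    c=env.capture(n);p=cloud(c)
    k=(np.hypot(p[...,0]-x,p[...,1]-y)<.045)&(p[...,2]>z+.005)&(p[...,2]<z+.022)
    q=p[k];print(n,k.sum(),"z",np.percentile(q[:,2],[2,50,98]).round(4),rect(q[:,:2]))
E
python3 plan.py .378 -.296 .023 150
```

```text
t 8.18 pos [ 0.3787 -0.2954  0.1051] psi 150.2 tilt 0.003 q6 -0.32 F [-1.1  0.9 -0.8] w 0.0105
n 777 rect [ 363.5 -290.4   52.8   25.9   64.9] z 0.0367
scene 132 z [0.1182 0.1229 0.1268] [ 387.5 -292.6   56.6   47.3  -80.4]
side 107 z [0.112  0.1235 0.1269] [ 378.3 -287.1   55.7   43.     7.1]
t 8.32 pos [ 0.3793 -0.2952  0.106 ] psi 150.3 tilt 0.001 q6 -0.32 F [-0.   0.4 -0.5] w 0.0108
az total 0.003 units, rows 0.0; q6 after -0.32
shift total units [ 0.003 -0.007  0.415] rows >= 2.0
```

View pics/w5.png

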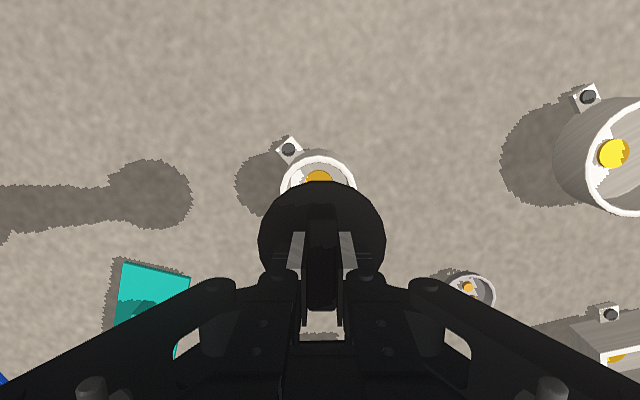

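The cover flange (322,250) is held level over the small lamp (319,178). I'm correcting 2 mm and lowering.

{"fn": "drive_tool", "kwargs": {"commands": [{"tx": 0, "ty": -0.011, "tz": 0.1, "ax": 0, "ay": 0, "az": 0}, {"tx": 0, "ty": 0, "tz": 0.1, "ax": 0, "ay": 0, "az": 0}, {"tx": 0, "ty": 0, "tz": 0.08, "ax": 0, "ay": 0, "az": 0}, {"tx": 0, "ty": 0, "tz": 0.05, "ax": 0, "ay": 0, "az": 0}, {"tx": 0, "ty": 0, "tz": 0.04, "ax": 0, "ay": 0, "az": 0}, {"tx": 0, "ty": 0, "tz": 0.03, "ax": 0, "ay": 0, "az": 0}, {"tx": 0, "ty": 0, "tz": 0.01, "ax": 0, "ay": 0, "az": 0}, {"tx": 0, "ty": 0, "tz": 0, "ax": 0, "ay": 0, "az": 0}]}}

```text
clock: 9.32
ee_pos: [0.3783, -0.2983, 0.0245]
tcp_rot: [0.0, 0.257, 0.966, -0.0]
contact_force: [0.2, 0.3, -0.5]
grip_width: 0.0106
```

{"fn": "drive_tool", "kwargs": {"commands": [{"tx": 0, "ty": 0, "tz": 0.006, "ax": 0, "ay": 0, "az": 0}, {"tx": 0, "ty": 0, "tz": 0, "ax": 0, "ay": 0, "az": 0}, {"tx": 0, "ty": 0, "tz": 0, "ax": 0, "ay": 0, "az": 0}, {"tx": 0, "ty": 0, "tz": -0.05, "ax": 0, "ay": 0, "az": 0}, {"tx": 0, "ty": 0, "tz": -0.15, "ax": 0, "ay": 0, "az": 0}, {"tx": 0, "ty": 0, "tz": -0.2, "ax": 0, "ay": 0, "az": 0}, {"tx": 0, "ty": 0, "tz": -0.1, "ax": 0, "ay": 0, "az": 0}, {"tx": 0, "ty": 0, "tz": 0, "ax": 0, "ay": 0, "az": 0}], "claw": 0.55}}

```text
clock: 10.32
ee_pos: [0.3789, -0.2989, 0.1251]
tcp_rot: [0.002, 0.257, 0.966, -0.001]
contact_force: [-0.5, 0.1, -0.9]
grip_width: 0.0467
```

```bash
python3 look.py .378 -.296 .057 .068 .035 w6; python3 look.py .378 -.296 .036 .046 .035;  python3 plan.py .539 -.385 .09 -28.5
```

```text
t 10.32 pos [ 0.3789 -0.2989  0.1251] psi 150.2 tilt 0.004 q6 -0.32 F [-0.5  0.1 -0.9] w 0.0467
n 1008 rect [ 376.5 -297.    39.7   12.   -29.7] z 0.0637
t 10.38 pos [ 0.3785 -0.2984  0.1238] psi 150.2 tilt 0.002 q6 -0.32 F [0.3 0.9 0.3] w 0.0470
n 3734 rect [ 376.7 -297.2   57.7   57.2  -17.6] z 0.042
t 10.43 pos [ 0.3781 -0.298   0.123 ] psi 150.2 tilt 0.000 q6 -0.32 F [ 0.3  0.  -0.7] w 0.0471
az total -0.014 units, rows 0.1; q6 after -0.30
shift total units [-0.915  0.002  0.165] rows >= 4.0
```

The small cover is seated: flange top 42 mm, bar top 64 mm. Next is the oblong cover.

{"fn": "drive_tool", "kwargs": {"commands": [{"tx": -0.18, "ty": 0, "tz": 0, "ax": 0, "ay": 0, "az": -0.014}, {"tx": -0.18, "ty": 0, "tz": 0, "ax": 0, "ay": 0, "az": 0}, {"tx": -0.18, "ty": 0, "tz": 0, "ax": 0, "ay": 0, "az": 0}, {"tx": -0.18, "ty": 0, "tz": 0.05, "ax": 0, "ay": 0, "az": 0}, {"tx": -0.195, "ty": 0, "tz": 0.1, "ax": 0, "ay": 0, "az": 0}, {"tx": 0, "ty": 0, "tz": 0, "ax": 0, "ay": 0, "az": 0}, {"tx": 0, "ty": 0, "tz": 0, "ax": 0, "ay": 0, "az": 0}]}}

```text
clock: 11.3
ee_pos: [0.5379, -0.3857, 0.0921]
tcp_rot: [-0.001, 0.246, 0.969, 0.001]
contact_force: [-0.1, 0.7, 0.2]
grip_width: 0.0468
```

```bash
python3 look.py .539 -.385 .031 .042 .04;python3 look.py .539 -.385 .008 .019 .07 w7; python3 plan.py .539 -.385 -.003 -28.5
```

```text
t 11.30 pos [ 0.5379 -0.3857  0.0921] psi 151.5 tilt 0.002 q6 -0.25 F [-0.1  0.7  0.2] w 0.0468
n 1096 rect [ 536.5 -385.8   39.4   11.9  -28.2] z 0.0377
t 11.35 pos [ 0.5379 -0.3858  0.093 ] psi 151.5 tilt 0.001 q6 -0.25 F [-1.2 -0.2  1.3] w 0.0473
n 8446 rect [ 537.3 -386.    94.5   54.1  -28.4] z 0.0161
t 11.40 pos [ 0.538  -0.3859  0.0935] psi 151.5 tilt 0.000 q6 -0.25 F [-1.  -1.2 -0.2] w 0.0467
az total -0.000 units, rows 0.0; q6 after -0.25
shift total units [-0.002  0.006  0.483] rows >= 2.0
```

View pics/w7.png

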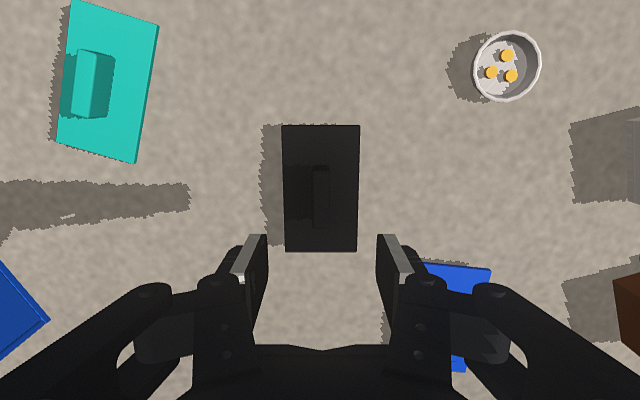

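This is the black oblong cover at (320,188), with the turquoise one (110,90) and blue one (450,290) clear of the jaws.

{"fn": "drive_tool", "kwargs": {"commands": [{"tx": 0, "ty": 0, "tz": 0.13, "ax": 0, "ay": 0, "az": 0}, {"tx": 0, "ty": 0, "tz": 0.15, "ax": 0, "ay": 0, "az": 0}, {"tx": 0, "ty": 0, "tz": 0.1, "ax": 0, "ay": 0, "az": 0}, {"tx": 0, "ty": 0, "tz": 0.06, "ax": 0, "ay": 0, "az": 0}, {"tx": 0, "ty": 0, "tz": 0.043, "ax": 0, "ay": 0, "az": 0}, {"tx": 0, "ty": 0, "tz": 0, "ax": 0, "ay": 0, "az": 0}]}}

```text
clock: 12.15
ee_pos: [0.5385, -0.3862, -0.0033]
tcp_rot: [-0.0, 0.246, 0.969, -0.0]
contact_force: [-0.3, 0.4, 0.4]
grip_width: 0.0472
```

{"fn": "drive_tool", "kwargs": {"commands": [{"tx": 0, "ty": 0, "tz": 0, "ax": 0, "ay": 0, "az": 0}, {"tx": 0, "ty": 0, "tz": 0, "ax": 0, "ay": 0, "az": 0}, {"tx": 0, "ty": 0, "tz": 0, "ax": 0, "ay": 0, "az": 0}, {"tx": 0, "ty": 0, "tz": 0, "ax": 0, "ay": 0, "az": 0}, {"tx": 0, "ty": 0, "tz": 0, "ax": 0, "ay": 0, "az": 0}, {"tx": 0, "ty": 0, "tz": 0, "ax": 0, "ay": 0, "az": 0}], "claw": 0, "squeeze": 50}}

```text
clock: 12.9
ee_pos: [0.539, -0.3866, -0.0027]
tcp_rot: [0.001, 0.246, 0.969, -0.0]
contact_force: [-0.4, 0.1, 5.2]
grip_width: 0.0112
```

{"fn": "drive_tool", "kwargs": {"commands": [{"tx": 0, "ty": 0, "tz": -0.1, "ax": 0, "ay": 0, "az": 0}, {"tx": 0, "ty": 0, "tz": -0.2, "ax": 0, "ay": 0, "az": 0}, {"tx": 0, "ty": 0, "tz": -0.2, "ax": 0, "ay": 0, "az": 0}, {"tx": 0, "ty": 0, "tz": -0.05, "ax": 0, "ay": 0, "az": 0}, {"tx": 0, "ty": 0, "tz": 0, "ax": 0, "ay": 0, "az": 0}]}}

```text
clock: 13.52
ee_pos: [0.5387, -0.3863, 0.1065]
tcp_rot: [0.0, 0.246, 0.969, -0.0]
contact_force: [0.1, 0.5, -1.6]
grip_width: 0.0108
```

```bash
python3 plan.py .635 .1305 .105 -31.5
```

```text
t 13.53 pos [ 0.5387 -0.3863  0.1065] psi 151.5 tilt 0.000 q6 -0.25 F [ 0.1  0.5 -1.6] w 0.0108
az total 0.033 units, rows 0.3; q6 after 0.63
shift total units [0.939 2.455 0.007] rows >= 9.0
```

{"fn": "drive_tool", "kwargs": {"commands": [{"tx": 0, "ty": 0, "tz": 0, "ax": 0, "ay": 0, "az": 0.033}, {"tx": 0.0854, "ty": 0.2232, "tz": 0, "ax": 0, "ay": 0, "az": 0}, {"tx": 0.0854, "ty": 0.2232, "tz": 0, "ax": 0, "ay": 0, "az": 0}, {"tx": 0.0854, "ty": 0.2232, "tz": 0, "ax": 0, "ay": 0, "az": 0}, {"tx": 0.0854, "ty": 0.2232, "tz": 0, "ax": 0, "ay": 0, "az": 0}, {"tx": 0.0854, "ty": 0.2232, "tz": 0, "ax": 0, "ay": 0, "az": 0}, {"tx": 0.0854, "ty": 0.2232, "tz": 0, "ax": 0, "ay": 0, "az": 0}, {"tx": 0.0854, "ty": 0.2232, "tz": 0, "ax": 0, "ay": 0, "az": 0}, {"tx": 0.0854, "ty": 0.2232, "tz": 0, "ax": 0, "ay": 0, "az": 0}, {"tx": 0.0854, "ty": 0.2232, "tz": 0, "ax": 0, "ay": 0, "az": 0}, {"tx": 0.0854, "ty": 0.2232, "tz": 0, "ax": 0, "ay": 0, "az": 0}, {"tx": 0.0854, "ty": 0.2232, "tz": 0, "ax": 0, "ay": 0, "az": 0}]}}

```text
clock: 15.02
ee_pos: [0.6343, 0.1321, 0.1044]
tcp_rot: [-0.001, 0.271, 0.962, -0.001]
contact_force: [1.7, 0.4, -0.6]
grip_width: 0.0111
```

{"fn": "drive_tool", "kwargs": {"commands": [{"tx": 0, "ty": 0, "tz": 0, "ax": 0, "ay": 0, "az": 0}, {"tx": 0, "ty": 0, "tz": 0, "ax": 0, "ay": 0, "az": 0}]}}

```text
clock: 15.28
ee_pos: [0.6342, 0.1305, 0.1049]
tcp_rot: [-0.001, 0.271, 0.963, -0.001]
contact_force: [0.1, -0.4, -0.6]
grip_width: 0.011
```

```bash
cat > rim.py <<'E'
# visible rim strip in tool xy (mm): min/max, using wrist view
import sys;from look import *
s,R,_=show();c=env.capture("wrist");T=np.eye(4);T[:3,:3]=R.as_matrix();T[:3,3]=s["ee_pos"]
pt=cloud(c,c["mount"]);p=cloud(c,T@c["mount"]);x,y=map(float,sys.argv[1:3])
k=(np.hypot(p[...,0]-x,p[...,1]-y)<.06)&(p[...,2]>.032)&(p[...,2]<.04)
print("rim world rect",rect(p[k][:,:2]),"tool x max %.1f  y min/max %.1f %.1f"%(1000*pt[k][:,0].max(),*(1000*np.percentile(pt[k][:,1],[.5,99.5]))))
k=(abs(pt[...,0])<.06)&(abs(pt[...,1])<.06)&(pt[...,2]<-.014)&(pt[...,2]>-.021)&(pt[...,0]>.012)
print("flange z tool",np.median(pt[k][:,2])*1000,"x max %.1f y %.1f %.1f"%(1000*pt[k][:,0].max(),*(1000*np.percentile(pt[k][:,1],[.5,99.5]))))
cv2.imwrite("pics/rim%s.png"%sys.argv[3],c["image"][...,::-1])
E
python3 rim.py .635 .1305 O; python3 plan.py .635 .1305 .024 -31.5
```

```text
t 15.28 pos [0.6342 0.1305 0.1049] psi 148.5 tilt 0.003 q6 0.62 F [ 0.1 -0.4 -0.6] w 0.0110
rim world rect [597.2 152.7  50.2   7.3  58.5] tool x max 46.7  y min/max -24.9 24.7
flange z tool -18.780848311340332 x max 48.9 y -26.7 26.5
t 15.32 pos [0.6344 0.1299 0.1053] psi 148.5 tilt 0.002 q6 0.62 F [ 0.5  0.2 -0.8] w 0.0108
az total -0.000 units, rows 0.0; q6 after 0.62
shift total units [-0.001  0.005  0.407] rows >= 2.0
```

View pics/rimO.png

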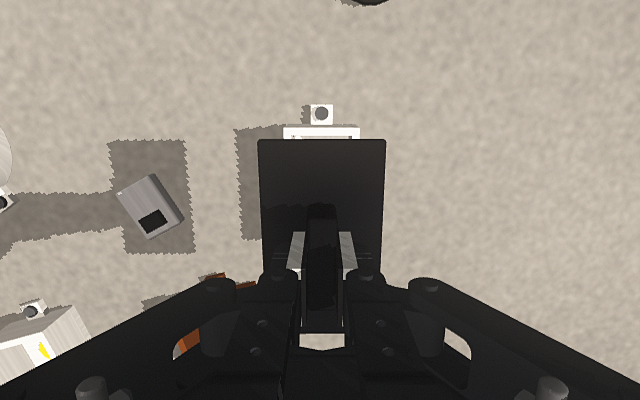

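The flange and oblong mouth agree within 0.3 mm in both axes. I'm lowering and releasing.

{"fn": "drive_tool", "kwargs": {"commands": [{"tx": 0, "ty": 0, "tz": 0.1, "ax": 0, "ay": 0, "az": 0}, {"tx": 0, "ty": 0, "tz": 0.1, "ax": 0, "ay": 0, "az": 0}, {"tx": 0, "ty": 0, "tz": 0.08, "ax": 0, "ay": 0, "az": 0}, {"tx": 0, "ty": 0, "tz": 0.05, "ax": 0, "ay": 0, "az": 0}, {"tx": 0, "ty": 0, "tz": 0.04, "ax": 0, "ay": 0, "az": 0}, {"tx": 0, "ty": 0, "tz": 0.03, "ax": 0, "ay": 0, "az": 0}, {"tx": 0, "ty": 0, "tz": 0.01, "ax": 0, "ay": 0, "az": 0}, {"tx": 0, "ty": 0, "tz": 0, "ax": 0, "ay": 0, "az": 0}]}}

```text
clock: 16.32
ee_pos: [0.6352, 0.1306, 0.0247]
tcp_rot: [0.0, 0.271, 0.962, 0.0]
contact_force: [-0.2, -0.2, -0.6]
grip_width: 0.0108
```

{"fn": "drive_tool", "kwargs": {"commands": [{"tx": 0, "ty": 0, "tz": 0, "ax": 0, "ay": 0, "az": 0}, {"tx": 0, "ty": 0, "tz": 0, "ax": 0, "ay": 0, "az": 0}, {"tx": 0, "ty": 0, "tz": 0, "ax": 0, "ay": 0, "az": 0}, {"tx": 0, "ty": 0, "tz": -0.05, "ax": 0, "ay": 0, "az": 0}, {"tx": 0, "ty": 0, "tz": -0.15, "ax": 0, "ay": 0, "az": 0}, {"tx": 0, "ty": 0, "tz": -0.2, "ax": 0, "ay": 0, "az": 0}, {"tx": 0, "ty": 0, "tz": -0.1, "ax": 0, "ay": 0, "az": 0}, {"tx": 0, "ty": 0, "tz": 0, "ax": 0, "ay": 0, "az": 0}], "claw": 0.55}}

```text
clock: 17.32
ee_pos: [0.636, 0.1307, 0.1268]
tcp_rot: [0.002, 0.271, 0.962, 0.001]
contact_force: [-0.0, -0.8, -0.2]
grip_width: 0.0469
```

```bash
python3 look.py .635 .1305 .057 .068 .035; python3 look.py .635 .1305 .036 .046 .06;  python3 plan.py .544 .370 .09 12
```

```text
t 17.32 pos [0.636  0.1307 0.1268] psi 148.5 tilt 0.004 q6 0.62 F [-0.  -0.8 -0.2] w 0.0469
n 1024 rect [633.5 131.7  40.3  11.7 -31.2] z 0.0637
t 17.38 pos [0.6353 0.1306 0.1252] psi 148.5 tilt 0.001 q6 0.62 F [ 0.2  0.1 -1.2] w 0.0469
n 8133 rect [633.6 131.9  93.9  54.2 -31.3] z 0.042
t 17.43 pos [0.6348 0.1305 0.1242] psi 148.5 tilt 0.000 q6 0.62 F [-0.9 -0.1 -0.5] w 0.0468
az total -0.483 units, rows 4.2; q6 after 0.26
shift total units [0.195 1.266 0.171] rows >= 5.0
```

The oblong cover is seated. Next is the square cover.

{"fn": "drive_tool", "kwargs": {"commands": [{"tx": 0, "ty": 0, "tz": 0, "ax": 0, "ay": 0, "az": -0.1}, {"tx": 0, "ty": 0, "tz": 0, "ax": 0, "ay": 0, "az": -0.1}, {"tx": 0, "ty": 0, "tz": 0, "ax": 0, "ay": 0, "az": -0.1}, {"tx": 0, "ty": 0, "tz": 0, "ax": 0, "ay": 0, "az": -0.1}, {"tx": 0, "ty": 0, "tz": 0, "ax": 0, "ay": 0, "az": -0.083}, {"tx": 0.033, "ty": 0.211, "tz": 0, "ax": 0, "ay": 0, "az": 0}, {"tx": 0.033, "ty": 0.211, "tz": 0, "ax": 0, "ay": 0, "az": 0}, {"tx": 0.033, "ty": 0.211, "tz": 0, "ax": 0, "ay": 0, "az": 0}, {"tx": 0.033, "ty": 0.211, "tz": 0, "ax": 0, "ay": 0, "az": 0}, {"tx": 0.033, "ty": 0.211, "tz": 0.07, "ax": 0, "ay": 0, "az": 0}, {"tx": 0.033, "ty": 0.211, "tz": 0.1, "ax": 0, "ay": 0, "az": 0}, {"tx": 0, "ty": 0, "tz": 0, "ax": 0, "ay": 0, "az": 0}]}}

```text
clock: 18.92
ee_pos: [0.5409, 0.3718, 0.0873]
tcp_rot: [-0.003, -0.106, 0.994, -0.001]
contact_force: [0.4, 0.3, -0.5]
grip_width: 0.047
```

```bash
python3 look.py .544 .37 .031 .042 .04;python3 look.py .544 .37 .008 .019 .07 w8; python3 plan.py .544 .370 -.0025 12
```

```text
t 18.93 pos [0.5409 0.3718 0.0873] psi -167.8 tilt 0.005 q6 0.26 F [ 0.4  0.3 -0.5] w 0.0470
n 1100 rect [542.3 370.6  39.7  11.6  12. ] z 0.0378
t 18.98 pos [0.5422 0.3706 0.0885] psi -167.9 tilt 0.004 q6 0.26 F [-0.1 -0.8 -0.4] w 0.0468
n 7309 rect [542.6 370.6  66.4  66.2  12.2] z 0.0161
t 19.02 pos [0.5432 0.3699 0.0894] psi -168.0 tilt 0.002 q6 0.26 F [0.2 0.4 0.4] w 0.0469
az total 0.000 units, rows 0.0; q6 after 0.26
shift total units [-0.005  0.     0.459] rows >= 2.0
```

{"fn": "drive_tool", "kwargs": {"commands": [{"tx": 0, "ty": 0, "tz": 0.13, "ax": 0, "ay": 0, "az": 0}, {"tx": 0, "ty": 0, "tz": 0.13, "ax": 0, "ay": 0, "az": 0}, {"tx": 0, "ty": 0, "tz": 0.1, "ax": 0, "ay": 0, "az": 0}, {"tx": 0, "ty": 0, "tz": 0.06, "ax": 0, "ay": 0, "az": 0}, {"tx": 0, "ty": 0, "tz": 0.042, "ax": 0, "ay": 0, "az": 0}, {"tx": 0, "ty": 0, "tz": 0, "ax": 0, "ay": 0, "az": 0}]}}

```text
clock: 19.77
ee_pos: [0.5439, 0.3697, -0.002]
tcp_rot: [-0.0, -0.104, 0.995, -0.0]
contact_force: [0.9, 0.5, -0.6]
grip_width: 0.047
```

{"fn": "drive_tool", "kwargs": {"commands": [{"tx": 0, "ty": 0, "tz": 0, "ax": 0, "ay": 0, "az": 0}, {"tx": 0, "ty": 0, "tz": 0, "ax": 0, "ay": 0, "az": 0}, {"tx": 0, "ty": 0, "tz": 0, "ax": 0, "ay": 0, "az": 0}, {"tx": 0, "ty": 0, "tz": 0, "ax": 0, "ay": 0, "az": 0}, {"tx": 0, "ty": 0, "tz": 0, "ax": 0, "ay": 0, "az": 0}, {"tx": 0, "ty": 0, "tz": 0, "ax": 0, "ay": 0, "az": 0}], "claw": 0, "squeeze": 50}}

```text
clock: 20.52
ee_pos: [0.5442, 0.3704, -0.001]
tcp_rot: [0.001, -0.104, 0.995, 0.0]
contact_force: [0.7, -0.7, 5.9]
grip_width: 0.0107
```

{"fn": "drive_tool", "kwargs": {"commands": [{"tx": 0, "ty": 0, "tz": -0.1, "ax": 0, "ay": 0, "az": 0}, {"tx": 0, "ty": 0, "tz": -0.2, "ax": 0, "ay": 0, "az": 0}, {"tx": 0, "ty": 0, "tz": -0.2, "ax": 0, "ay": 0, "az": 0}, {"tx": 0, "ty": 0, "tz": -0.05, "ax": 0, "ay": 0, "az": 0}, {"tx": 0, "ty": 0, "tz": 0, "ax": 0, "ay": 0, "az": 0}]}}

```text
clock: 21.15
ee_pos: [0.5438, 0.3701, 0.1082]
tcp_rot: [0.0, -0.104, 0.995, 0.0]
contact_force: [0.3, 0.3, -1.2]
grip_width: 0.0108
```

```bash
python3 plan.py .638 -.1475 .105 -15
```

```text
t 21.15 pos [0.5438 0.3701 0.1082] psi -168.0 tilt 0.000 q6 0.26 F [ 0.3  0.3 -1.2] w 0.0108
az total 0.300 units, rows 2.6; q6 after -0.09
shift total units [-1.125 -2.378  0.016] rows >= 9.0
```

{"fn": "drive_tool", "kwargs": {"commands": [{"tx": 0, "ty": 0, "tz": 0, "ax": 0, "ay": 0, "az": 0.1}, {"tx": 0, "ty": 0, "tz": 0, "ax": 0, "ay": 0, "az": 0.1}, {"tx": 0, "ty": 0, "tz": 0, "ax": 0, "ay": 0, "az": 0.1}, {"tx": -0.1023, "ty": -0.2162, "tz": 0, "ax": 0, "ay": 0, "az": 0}, {"tx": -0.1023, "ty": -0.2162, "tz": 0, "ax": 0, "ay": 0, "az": 0}, {"tx": -0.1023, "ty": -0.2162, "tz": 0, "ax": 0, "ay": 0, "az": 0}, {"tx": -0.1023, "ty": -0.2162, "tz": 0, "ax": 0, "ay": 0, "az": 0}, {"tx": -0.1023, "ty": -0.2162, "tz": 0, "ax": 0, "ay": 0, "az": 0}, {"tx": -0.1023, "ty": -0.2162, "tz": 0, "ax": 0, "ay": 0, "az": 0}, {"tx": -0.1023, "ty": -0.2162, "tz": 0, "ax": 0, "ay": 0, "az": 0}, {"tx": -0.1023, "ty": -0.2162, "tz": 0, "ax": 0, "ay": 0, "az": 0}, {"tx": -0.1023, "ty": -0.2162, "tz": 0, "ax": 0, "ay": 0, "az": 0}]}}

```text
clock: 22.65
ee_pos: [0.62, -0.0549, 0.1061]
tcp_rot: [-0.001, 0.131, 0.991, 0.0]
contact_force: [1.2, 0.9, -0.5]
grip_width: 0.0109
```

{"fn": "drive_tool", "kwargs": {"commands": [{"tx": -0.1023, "ty": -0.2162, "tz": 0, "ax": 0, "ay": 0, "az": 0}, {"tx": -0.1023, "ty": -0.2162, "tz": 0.015, "ax": 0, "ay": 0, "az": 0}, {"tx": 0, "ty": 0, "tz": 0, "ax": 0, "ay": 0, "az": 0}, {"tx": 0, "ty": 0, "tz": 0, "ax": 0, "ay": 0, "az": 0}, {"tx": 0, "ty": 0, "tz": 0, "ax": 0, "ay": 0, "az": 0}]}}

```text
clock: 23.28
ee_pos: [0.6374, -0.1463, 0.1047]
tcp_rot: [-0.0, 0.13, 0.991, 0.0]
contact_force: [-0.4, 0.1, -0.6]
grip_width: 0.0108
```

```bash
python3 rim.py .638 -.1475 Q; python3 plan.py .638 -.1475 .0255 -15
```

```text
t 23.27 pos [ 0.6374 -0.1463  0.1047] psi 165.0 tilt 0.001 q6 -0.09 F [-0.4  0.1 -0.6] w 0.0108
rim world rect [ 613.1 -141.8   61.8   14.7   75.2] tool x max 32.0  y min/max -32.7 28.8
flange z tool -17.05087250023167 x max 34.5 y -32.5 32.6
t 23.32 pos [ 0.6376 -0.1464  0.105 ] psi 165.1 tilt 0.001 q6 -0.09 F [-0.4  0.1 -0.3] w 0.0108
az total 0.001 units, rows 0.0; q6 after -0.09
shift total units [-0.004 -0.005  0.397] rows >= 2.0
```

View pics/rimQ.png

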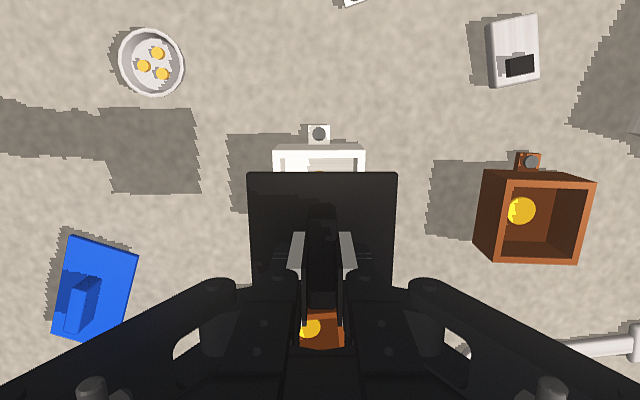

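The white square lamp is under the flange, and the brown pots at (540,220) and (322,328) are elsewhere. I'm correcting 2 mm in tool y and lowering.

{"fn": "drive_tool", "kwargs": {"commands": [{"tx": -0.003, "ty": -0.01, "tz": 0.1, "ax": 0, "ay": 0, "az": 0}, {"tx": 0, "ty": 0, "tz": 0.1, "ax": 0, "ay": 0, "az": 0}, {"tx": 0, "ty": 0, "tz": 0.08, "ax": 0, "ay": 0, "az": 0}, {"tx": 0, "ty": 0, "tz": 0.05, "ax": 0, "ay": 0, "az": 0}, {"tx": 0, "ty": 0, "tz": 0.04, "ax": 0, "ay": 0, "az": 0}, {"tx": 0, "ty": 0, "tz": 0.028, "ax": 0, "ay": 0, "az": 0}, {"tx": 0, "ty": 0, "tz": 0, "ax": 0, "ay": 0, "az": 0}, {"tx": 0, "ty": 0, "tz": 0, "ax": 0, "ay": 0, "az": 0}]}}

```text
clock: 24.32
ee_pos: [0.638, -0.1499, 0.0259]
tcp_rot: [0.0, 0.131, 0.991, -0.0]
contact_force: [-0.3, 0.1, -0.6]
grip_width: 0.0107
```

{"fn": "drive_tool", "kwargs": {"commands": [{"tx": 0, "ty": 0, "tz": 0, "ax": 0, "ay": 0, "az": 0}, {"tx": 0, "ty": 0, "tz": 0, "ax": 0, "ay": 0, "az": 0}, {"tx": 0, "ty": 0, "tz": 0, "ax": 0, "ay": 0, "az": 0}, {"tx": 0, "ty": 0, "tz": -0.05, "ax": 0, "ay": 0, "az": 0}, {"tx": 0, "ty": 0, "tz": -0.15, "ax": 0, "ay": 0, "az": 0}, {"tx": 0, "ty": 0, "tz": -0.2, "ax": 0, "ay": 0, "az": 0}, {"tx": 0, "ty": 0, "tz": -0.1, "ax": 0, "ay": 0, "az": 0}, {"tx": 0, "ty": 0, "tz": 0, "ax": 0, "ay": 0, "az": 0}], "claw": 0.55}}

```text
clock: 25.32
ee_pos: [0.6388, -0.1501, 0.1279]
tcp_rot: [0.002, 0.131, 0.991, -0.0]
contact_force: [0.8, -0.0, -0.3]
grip_width: 0.0468
```

```bash
python3 look.py .638 -.1475 .057 .068 .035; python3 look.py .638 -.1475 .036 .046 .055;  python3 plan.py .392 .279 .09 42
```

```text
t 25.32 pos [ 0.6388 -0.1501  0.1279] psi 165.0 tilt 0.004 q6 -0.10 F [ 0.8 -0.  -0.3] w 0.0468
n 1028 rect [ 636.6 -149.2   40.1   11.8  -15.2] z 0.0637
t 25.38 pos [ 0.6381 -0.1498  0.1262] psi 165.0 tilt 0.001 q6 -0.10 F [-0.1 -0.3 -1.2] w 0.0472
n 6704 rect [ 636.6 -149.2   66.2   65.6   75. ] z 0.0421
t 25.43 pos [ 0.6376 -0.1497  0.1252] psi 165.0 tilt 0.000 q6 -0.10 F [ 0.5  0.  -0.6] w 0.0467
az total -0.634 units, rows 5.5; q6 after -0.24
shift total units [-0.522  2.415  0.176] rows >= 9.0
```

The square cover is seated. Last is the large one.

{"fn": "drive_tool", "kwargs": {"commands": [{"tx": 0, "ty": 0, "tz": 0, "ax": 0, "ay": 0, "az": -0.106}, {"tx": 0, "ty": 0, "tz": 0, "ax": 0, "ay": 0, "az": -0.106}, {"tx": 0, "ty": 0, "tz": 0, "ax": 0, "ay": 0, "az": -0.106}, {"tx": 0, "ty": 0, "tz": 0, "ax": 0, "ay": 0, "az": -0.106}, {"tx": 0, "ty": 0, "tz": 0, "ax": 0, "ay": 0, "az": -0.106}, {"tx": 0, "ty": 0, "tz": 0, "ax": 0, "ay": 0, "az": -0.104}, {"tx": -0.0522, "ty": 0.2415, "tz": 0, "ax": 0, "ay": 0, "az": 0}, {"tx": -0.0522, "ty": 0.2415, "tz": 0, "ax": 0, "ay": 0, "az": 0}, {"tx": -0.0522, "ty": 0.2415, "tz": 0, "ax": 0, "ay": 0, "az": 0}, {"tx": -0.0522, "ty": 0.2415, "tz": 0, "ax": 0, "ay": 0, "az": 0}, {"tx": -0.0522, "ty": 0.2415, "tz": 0, "ax": 0, "ay": 0, "az": 0}, {"tx": -0.0522, "ty": 0.2415, "tz": 0, "ax": 0, "ay": 0, "az": 0}]}}

```text
clock: 26.92
ee_pos: [0.4887, 0.1086, 0.1244]
tcp_rot: [-0.001, -0.358, 0.934, 0.0]
contact_force: [0.3, -0.0, 0.2]
grip_width: 0.0468
```

{"fn": "drive_tool", "kwargs": {"commands": [{"tx": -0.0522, "ty": 0.2415, "tz": 0, "ax": 0, "ay": 0, "az": 0}, {"tx": -0.0522, "ty": 0.2415, "tz": 0, "ax": 0, "ay": 0, "az": 0}, {"tx": -0.0522, "ty": 0.2415, "tz": 0.075, "ax": 0, "ay": 0, "az": 0}, {"tx": -0.0522, "ty": 0.2415, "tz": 0.1, "ax": 0, "ay": 0, "az": 0}, {"tx": 0, "ty": 0, "tz": 0, "ax": 0, "ay": 0, "az": 0}, {"tx": 0, "ty": 0, "tz": 0, "ax": 0, "ay": 0, "az": 0}]}}

```text
clock: 27.68
ee_pos: [0.3918, 0.2787, 0.09]
tcp_rot: [-0.001, -0.359, 0.933, -0.0]
contact_force: [-0.0, 0.0, 0.3]
grip_width: 0.0471
```

```bash
python3 look.py .392 .279 .031 .042 .04;python3 look.py .392 .279 .008 .019 .07; python3 plan.py .392 .279 -.0025 42
```

```text
t 27.68 pos [0.3918 0.2787 0.09  ] psi -137.9 tilt 0.001 q6 -0.29 F [-0.   0.   0.3] w 0.0471
n 1109 rect [389.2 279.   39.9  12.   43.5] z 0.0379
t 27.73 pos [0.3923 0.2784 0.0904] psi -138.0 tilt 0.001 q6 -0.29 F [-0.6 -0.  -0. ] w 0.0470
n 10022 rect [389.3 279.1  85.7  85.   49.9] z 0.0162
t 27.77 pos [0.3926 0.2782 0.0906] psi -138.0 tilt 0.000 q6 -0.29 F [ 0.7 -0.1 -0.1] w 0.0470
az total -0.000 units, rows 0.0; q6 after -0.29
shift total units [-0.     0.005  0.465] rows >= 2.0
```

{"fn": "drive_tool", "kwargs": {"commands": [{"tx": 0, "ty": 0.012, "tz": 0.13, "ax": 0, "ay": 0, "az": -0.016}, {"tx": 0, "ty": 0, "tz": 0.13, "ax": 0, "ay": 0, "az": 0}, {"tx": 0, "ty": 0, "tz": 0.1, "ax": 0, "ay": 0, "az": 0}, {"tx": 0, "ty": 0, "tz": 0.06, "ax": 0, "ay": 0, "az": 0}, {"tx": 0, "ty": 0, "tz": 0.042, "ax": 0, "ay": 0, "az": 0}, {"tx": 0, "ty": 0, "tz": 0, "ax": 0, "ay": 0, "az": 0}]}}

```text
clock: 28.52
ee_pos: [0.3906, 0.2804, -0.0019]
tcp_rot: [-0.0, -0.37, 0.929, -0.0]
contact_force: [-0.3, -0.1, 0.1]
grip_width: 0.0472
```

{"fn": "drive_tool", "kwargs": {"commands": [{"tx": 0, "ty": 0, "tz": 0, "ax": 0, "ay": 0, "az": 0}, {"tx": 0, "ty": 0, "tz": 0, "ax": 0, "ay": 0, "az": 0}, {"tx": 0, "ty": 0, "tz": 0, "ax": 0, "ay": 0, "az": 0}, {"tx": 0, "ty": 0, "tz": 0, "ax": 0, "ay": 0, "az": 0}, {"tx": 0, "ty": 0, "tz": 0, "ax": 0, "ay": 0, "az": 0}, {"tx": 0, "ty": 0, "tz": 0, "ax": 0, "ay": 0, "az": 0}], "claw": 0, "squeeze": 50}}

```text
clock: 29.28
ee_pos: [0.3908, 0.281, -0.0012]
tcp_rot: [0.001, -0.37, 0.929, 0.0]
contact_force: [-0.0, 0.2, 5.5]
grip_width: 0.0112
```

{"fn": "drive_tool", "kwargs": {"commands": [{"tx": 0, "ty": 0, "tz": -0.1, "ax": 0, "ay": 0, "az": 0}, {"tx": 0, "ty": 0, "tz": -0.2, "ax": 0, "ay": 0, "az": 0}, {"tx": 0, "ty": 0, "tz": -0.2, "ax": 0, "ay": 0, "az": 0}, {"tx": 0, "ty": 0, "tz": -0.05, "ax": 0, "ay": 0, "az": 0}, {"tx": 0, "ty": 0, "tz": 0, "ax": 0, "ay": 0, "az": 0}]}}

```text
clock: 29.9
ee_pos: [0.3905, 0.2807, 0.1082]
tcp_rot: [0.0, -0.37, 0.929, 0.0]
contact_force: [-0.2, 0.9, -1.5]
grip_width: 0.0107
```

```bash
python3 plan.py .467 -.093 .105 43.5
```

```text
t 29.90 pos [0.3905 0.2807 0.1082] psi -136.5 tilt 0.001 q6 -0.31 F [-0.2  0.9 -1.5] w 0.0107
az total -0.000 units, rows 0.0; q6 after -1.13
shift total units [ 1.009 -1.619  0.015] rows >= 7.0
```

{"fn": "drive_tool", "kwargs": {"commands": [{"tx": 0.1009, "ty": -0.1619, "tz": 0, "ax": 0, "ay": 0, "az": 0}, {"tx": 0.1009, "ty": -0.1619, "tz": 0, "ax": 0, "ay": 0, "az": 0}, {"tx": 0.1009, "ty": -0.1619, "tz": 0, "ax": 0, "ay": 0, "az": 0}, {"tx": 0.1009, "ty": -0.1619, "tz": 0, "ax": 0, "ay": 0, "az": 0}, {"tx": 0.1009, "ty": -0.1619, "tz": 0, "ax": 0, "ay": 0, "az": 0}, {"tx": 0.1009, "ty": -0.1619, "tz": 0, "ax": 0, "ay": 0, "az": 0}, {"tx": 0.1009, "ty": -0.1619, "tz": 0, "ax": 0, "ay": 0, "az": 0}, {"tx": 0.1009, "ty": -0.1619, "tz": 0, "ax": 0, "ay": 0, "az": 0}, {"tx": 0.1009, "ty": -0.1619, "tz": 0, "ax": 0, "ay": 0, "az": 0}, {"tx": 0.1009, "ty": -0.1619, "tz": 0.015, "ax": 0, "ay": 0, "az": 0}, {"tx": 0, "ty": 0, "tz": 0, "ax": 0, "ay": 0, "az": 0}, {"tx": 0, "ty": 0, "tz": 0, "ax": 0, "ay": 0, "az": 0}]}}

```text
clock: 31.4
ee_pos: [0.4658, -0.0927, 0.1039]
tcp_rot: [-0.001, -0.37, 0.929, 0.001]
contact_force: [0.5, -0.1, -1.1]
grip_width: 0.0105
```

```bash
python3 rim.py .467 -.093 L; python3 plan.py .467 -.093 .0255 43.5
```

```text
t 31.40 pos [ 0.4658 -0.0927  0.1039] psi -136.6 tilt 0.003 q6 -1.13 F [ 0.5 -0.1 -1.1] w 0.0105
rim world rect [ 441.5 -116.    63.6   15.5  -45.9] tool x max 41.4  y min/max -31.2 29.8
flange z tool -17.290610570949603 x max 45.1 y -38.8 39.3
t 31.45 pos [ 0.466  -0.0924  0.1042] psi -136.5 tilt 0.002 q6 -1.13 F [-0.5  0.8 -1.1] w 0.0107
az total -0.000 units, rows 0.0; q6 after -1.13
shift total units [-0.002 -0.006  0.394] rows >= 2.0
```

View pics/rimL.png

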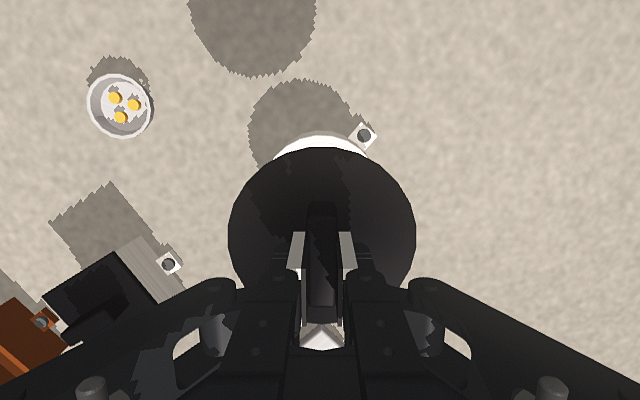

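Large flange (322,230) over the lamp, within 2 mm. I'm correcting and lowering.

{"fn": "drive_tool", "kwargs": {"commands": [{"tx": -0.008, "ty": -0.005, "tz": 0.1, "ax": 0, "ay": 0, "az": 0}, {"tx": 0, "ty": 0, "tz": 0.1, "ax": 0, "ay": 0, "az": 0}, {"tx": 0, "ty": 0, "tz": 0.08, "ax": 0, "ay": 0, "az": 0}, {"tx": 0, "ty": 0, "tz": 0.05, "ax": 0, "ay": 0, "az": 0}, {"tx": 0, "ty": 0, "tz": 0.04, "ax": 0, "ay": 0, "az": 0}, {"tx": 0, "ty": 0, "tz": 0.025, "ax": 0, "ay": 0, "az": 0}, {"tx": 0, "ty": 0, "tz": 0, "ax": 0, "ay": 0, "az": 0}, {"tx": 0, "ty": 0, "tz": 0, "ax": 0, "ay": 0, "az": 0}]}}

```text
clock: 32.45
ee_pos: [0.4688, -0.0929, 0.0265]
tcp_rot: [0.0, -0.37, 0.929, -0.0]
contact_force: [0.2, 1.0, -0.6]
grip_width: 0.0109
```

{"fn": "drive_tool", "kwargs": {"commands": [{"tx": 0, "ty": 0, "tz": 0, "ax": 0, "ay": 0, "az": 0}, {"tx": 0, "ty": 0, "tz": 0, "ax": 0, "ay": 0, "az": 0}, {"tx": 0, "ty": 0, "tz": 0, "ax": 0, "ay": 0, "az": 0}, {"tx": 0, "ty": 0, "tz": -0.05, "ax": 0, "ay": 0, "az": 0}, {"tx": 0, "ty": 0, "tz": -0.15, "ax": 0, "ay": 0, "az": 0}, {"tx": 0, "ty": 0, "tz": -0.2, "ax": 0, "ay": 0, "az": 0}, {"tx": 0, "ty": 0, "tz": -0.2, "ax": 0, "ay": 0, "az": 0}, {"tx": 0, "ty": 0, "tz": 0, "ax": 0, "ay": 0, "az": 0}], "claw": 0.55}}

```text
clock: 33.45
ee_pos: [0.4701, -0.0933, 0.1497]
tcp_rot: [0.002, -0.37, 0.929, -0.002]
contact_force: [1.4, 0.4, -0.7]
grip_width: 0.0471
```

```bash
python3 look.py .467 -.093 .057 .068 .035; python3 look.py .467 -.093 .036 .046 .055
python3 - <<'E'
from plant import env
from h import *
L={"L":(.467,-.093),"S":(.378,-.296),"Q":(.638,-.1475),"O":(.634,.1305)}
for n in("scene","side"):
    c=env.capture(n);p=cloud(c);cv2.imwrite(f"pics/{n}9.png",c["image"][...,::-1])
    for l,(x,y) in L.items():
        m=np.hypot(p[...,0]-x,p[...,1]-y)<.055
        for lo,hi in((.036,.046),(.052,.068)):
            k=m&(p[...,2]>lo)&(p[...,2]<hi)&(c["image"].mean(-1)<80)
            if k.sum()>10:print(n,l,rect(p[k][:,:2]),"z",np.median(p[k][:,2]).round(4))
    for l,(x,y) in {"seal":(.525,.2375),"bal":(.5805,.0068)}.items():
        k=(np.hypot(p[...,0]-x,p[...,1]-y)<.05)&(p[...,2]>.005)&(p[...,2]<.022);print(n,l,rect(p[k][:,:2]))
E
```

```text
t 33.45 pos [ 0.4701 -0.0933  0.1497] psi -136.5 tilt 0.006 q6 -1.13 F [ 1.4  0.4 -0.7] w 0.0471
n 865 rect [466.9 -93.9  40.3  11.8  43.4] z 0.0638
t 33.50 pos [ 0.4693 -0.093   0.1478] psi -136.5 tilt 0.003 q6 -1.13 F [-0.8  0.9  0.5] w 0.0466
n 8078 rect [467.1 -93.8  85.3  85.1  -1.8] z 0.0422
scene L [469.4 -93.6  84.7  83.8 -60. ] z 0.0407
scene L [470.  -93.   39.3  16.2  45.8] z 0.0612
scene S [ 381.3 -296.5   57.8   56.3    1.9] z 0.0403
scene S [ 379.6 -296.5   39.6   16.2  -37.8] z 0.0604
scene Q [ 639.7 -149.4   68.4   67.7  -16.5] z 0.0404
scene Q [ 639.5 -149.    41.    13.   -17.5] z 0.0619
scene O [635.7 131.4  98.4  54.4 -31.1] z 0.0409
scene O [636.3 131.1  39.3  12.2 -31.6] z 0.062
scene seal [532.2 230.8  68.2  53.1 -63.9]
scene bal [570.1  11.2  68.2  67.6  35.1]
side L [467.3 -91.5  83.7  83.   -4.1] z 0.041
side L [467.2 -92.8  38.4  13.1  41.7] z 0.0608
side S [ 378.3 -291.3   55.    48.8   -5.7] z 0.0411
side S [ 377.9 -295.9   41.2   12.8  -26. ] z 0.0595
side Q [ 637.3 -148.8   66.3   65.3  -15.4] z 0.0414
side Q [ 636.7 -147.8   38.6   14.1  -15. ] z 0.0602
side O [634.4 131.7  95.4  54.5 -31.1] z 0.0409
side O [634.5 131.7  42.   12.4 -31.8] z 0.0615
side seal [524.  236.8  48.   44.2 -71.4]
side bal [579.1   8.2  43.1  32.2  -5. ]
```

View pics/side9.png

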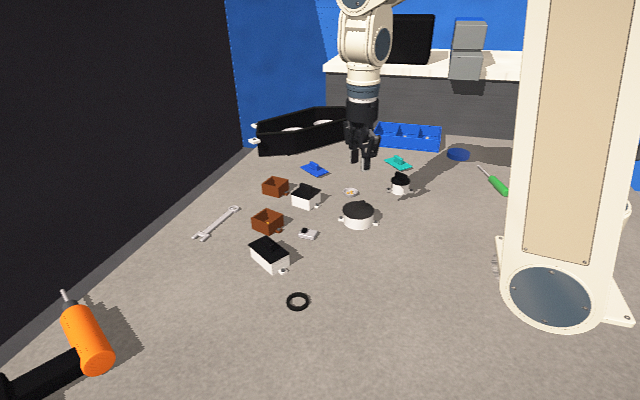

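All four covers sit flat on their lamps: large (358,213), small (400,182), square (306,195), oblong (268,252). The seal (297,301) and driver block (308,234) haven't moved, and the gripper is clear.

```bash
python3 -c "
from plant import env
print(env.finish_job(), env.get_state()['clock'])"
```

```text
the job is handed in; nothing more can be done
the job is handed in; nothing more can be done
```

All four covers (small, oblong, square, large) are on their own lamp bodies and released. I handed the job in at about 34 s, with the gripper clear of everything.

**Last checks:**
- **Position:** each cover was within about 3 mm of its mouth centre in plan, judged by the fixed cameras' lamp positions at the start.
- **Seating:** flange tops read 40–42 mm (41 expected). Bar tops read 64 mm from the wrist camera (63 expected).
- **Turn:** the square and oblong covers matched their mouths within about 2°.
- **Seal ring and driver block:** the side camera showed the seal within about 1 mm of where it started and the driver block within about 2 mm. The scene camera's readings for these two were no use, because its search area took in other points. The side picture shows both in place.

**What failed or disagreed:**
- **First grasp:** the first try at the small cover shut on nothing, because the fingertips are about 21–27 mm behind the reported TCP, not 8 mm ahead as the text says. I measured this with all three cameras and grasped lower after that.
- **Refused moves:** two early moves were refused until every row carried all six numbers.
- **Camera readings:** the wrist camera read positions about 2 mm off the other two; I allowed for that. The fixed cameras read the bar tops 1–3 mm low.
- **Pictures:** I viewed 13 of the 14 pictures. Two were wasted on those refused moves, as nothing had moved.

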